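Move the finished order tag to the brass rail

TASK

The red order has been served: take the red order tag by its wooden grip, lift it off the steel waiting rail, over the end stop, and hang it on the brass done rail with the white end stops, astride the rail anywhere between the two stops. Lower it on gently rather than dropping it, leave it hanging level, and leave the green and blue tags hanging where they are.

Things in the scene. Friction and masses are not known exactly. Their poses are not given: they have to be found in the camera images.
- red_grip (a point): red tag, 90 g: plastic saddle astride a rail, roof 56 x 40 x 3 mm flat on the rail, a panel 40 wide, 45 long, 3 thick hanging each side (50 free between). Wooden grip block on the roof: 18 mm across the rail (x: close fingers along it), 28 along it (y), 46 tall. Point: in the block, 27 mm over the roof, 20 under the block's top. z up
- green_grip (a point): green tag, loose, to be left: same shape and point as the red one. All three start on the waiting rail in any order, about 70 mm apart: a steel bar with black end stops and dark base, same shape and height as the brass rail, beside it to left or right
- blue_grip (a point): blue tag, loose, to be left: same shape and point as the red one, on the waiting rail
- done_mid (a point): brass done rail, fixed, empty: flat level bar 26 mm wide, 250 long, 8 thick, its top 120 mm over the work surface, on two posts. White end stops stand 16 mm above the bar's top at both ends, 123 mm from the middle. Point: middle of the bar's top; x across, y along the bar, z up. A hung tag has its point 30 mm above the bar's top
Not all that is in view belongs to the job. What is shaped like the part that bears red_grip but orange is not meant.

How it is judged:
By the outcome, as a careful person would: the job done as asked, in the order asked, and still so for the second after the job is handed in, with the robot touching nothing.
It also fails if it takes over 42 s, if anything falls off the work surface, if the arm or the gripper's body presses on something with over 40 N, if the wrist force passes 120 N, or if a joint passes its speed limit or range.

ROBOT

A 6-joint arm with a two-finger parallel gripper is mounted at the origin on the work surface. World frame = base frame: x ahead of the robot, y to its left, z up, the work surface at z = 0. Lengths are in m, angles in degrees, forces in N, time in s.
With the tool pointing down it reaches from about 0.4 to 0.825 m from the base axis. Payload 7 kg.
Tool frame: the origin (TCP) lies midway between the tips of the shut fingers; the grasp point (between the pads) lies 19 mm behind it (ctrl.hold_point_z is the distance from the TCP to the grasp point, in m); z points along the fingers, x is the direction in which the jaws open and shut, and the axes are right-handed (so a half turn about z gives the same grasp; the last joint's range is limited). The gripper opens to 88 mm and grips with 3 to 60 N. Pads are 19 mm wide; open, the fingers measure 130 mm over their backs; the gripper's body (78 mm by 193 mm) begins 47 mm behind the grasp point.
Start: joints at [-54.311, 20.546, 0.682, 0, -70.136, -16.507], TCP at [0.222, -0.638, 0.227] pointing down, gripper open.
Joint ranges: [-176.03, 176.03], [-82.01, 121.73], [-58.28, 71.71], [-173.87, 95.51], [-174.79, -0.11], [-173.66, 173.66]. Speed limits (degrees/s): [136.94, 136.94, 172.46, 180, 180, 180].

INTERFACE

Orientations are given as [roll, pitch, yaw] about the fixed x, y, z axes, in that order (R = Rz(yaw) Ry(pitch) Rx(roll)).
In Python, from plant import ctrl gives the robot as it stands.
- The arm moves only by the tool apply_moves, never from a script. Its argument "motion" is a list of rows, each a list of 2 entries, a list of its own where there are three numbers: the shift along the world's x, y, z in cm, then the turn about the world's z in degrees. In form: [[[tx, ty, tz], roll], ...]. A call has 1 to 10 rows; each row is the pose to reach, as a shift and turn from the pose commanded when the call began; what a row does not reach only later rows make up. A row lasts 1/10 s, in which the tool goes at most 50 mm and 8.59 degrees, less where a joint would pass 70% of its speed; a pose out of reach is approached as far as the arm can. A call with a gripper value outside its range is refused whole. "hand" is the finger opening in cm, from 0 to 8.76, set as the call begins (left out, the last holds). The fingers move at their own pace and stop on an object; the grip force is fixed at half the most. Time passes only in rows, so rows that repeat a pose let the fingers close. It gives the time, the measured TCP pose, the force and the opening at its end, in the units of the state.
- ctrl.get_obs(): the state, without advancing time (a new reading comes with each control period).
- ctrl.snapshot(name): name is "scene" or "top"; returns (picture, depth): 480x640x3 uint8, blue, green, red; 480x640 float32, m along the optical axis (not along the pixel's ray), 0 where there is no reading.
- ctrl.camera_model(name): a dict with "fx", "fy", "cx", "cy" (pixels), "cam_to_world" (4x4, takes a point from camera to world coordinates). Camera axes: x right, y down, z forward; pixel columns grow to the right and rows downward; lengths in m; the calibration is good to about 2 mm. A picture is of the moment at which its call begins. camera_model takes no time and is no camera call.
- ctrl.close_job(): hands the job in, once; it reports no verdict.
The state is a dict: "clock": time; "joint_pos": joint angles; "qvel": joint speeds; "tau": joint torques, N m; "tool_pos": TCP position; "orientation": TCP orientation; "force": force on the tool from outside, world axes, zero at the start; "moment": the same for the moment, N m; "opening": finger opening in m.
Only numpy, scipy, OpenCV 4.12 (cv2) and the standard library are available. Lean on these libraries where they do the work, as an engineer would, in place of code of your own. Each camera call takes 0.05 s, during which the arm holds its last target.

## Working session

There is one attempt and no reset: what is moved stays moved. The work goes in short steps, Python scripts to look and compute and a tool call to move; the robot and the scene stay as the last step left them, time stands still between calls to the robot, and variables do not carry over. Pictures are saved under pics/ and viewed, and the job is handed in when it is done.

Besides the shell and the picture viewer there is one more tool, called after ">>>" as a command line: name --argument value ..., lists and objects as JSON in quotes. apply_moves: Moves the arm, as the interface text tells. Its arguments: {"type":"object","properties":{"motion":{"type":"array"},"hand":{"type":"number"}},"required":["motion"]}

```bash
mkdir -p pics
python3 - <<'E'
from plant import ctrl
import cv2,numpy as np
o=ctrl.get_obs();print(o['clock'],o['tool_pos'],o['orientation'],o['opening'],ctrl.hold_point_z)
for n in("scene","top"):
    p,d=ctrl.snapshot(n);cv2.imwrite(f"pics/{n}0.png",p);np.save(f"{n}0.npy",d)
    c=ctrl.camera_model(n);print(n,c['fx'],c['fy'],c['cx'],c['cy']);print(np.round(c['cam_to_world'],3))
E
```

```text
0.0 [ 0.22161761 -0.63708135  0.22563142] [-1.79990821e+02 -9.32419186e-02  1.09177038e+02] 0.08737519126122434 0.0188
scene 505.791465546723 505.791465546723 322.77438220106797 244.8967159101892
[[-0.51   0.649 -0.564  1.078]
 [ 0.86   0.376 -0.346  0.303]
 [-0.012 -0.662 -0.75   0.772]
 [ 0.     0.     0.     1.   ]]
top 578.138666490388 578.138666490388 323.7906396222055 223.65622496506154
[[-0.02  -0.986  0.168  0.442]
 [-1.     0.017 -0.016 -0.006]
 [ 0.013 -0.168 -0.986  1.04 ]
 [ 0.     0.     0.     1.   ]]
```

View pics/scene0.png

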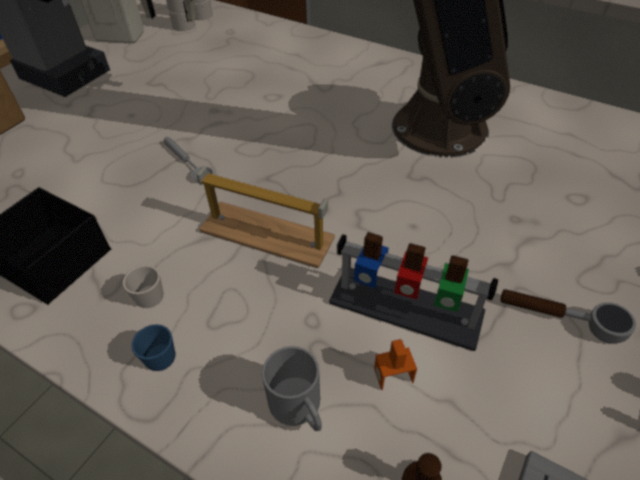

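View pics/top0.png

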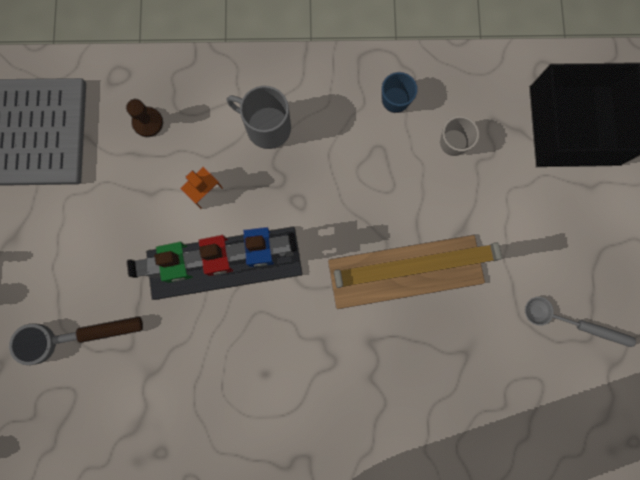

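Scene picture: the waiting rail carries blue (370,262), red (411,275) and green (453,283), and the brass rail runs (207,182)–(320,205). In the top picture the same tags are at blue (258,246), red (213,253) and green (171,261), and the brass rail runs (338,278)–(497,252).

Candidates for the red tag in the top picture: red (213,253), the orange lookalike (201,185), which is the decoy standing on the table, blue (258,246) and green (171,261). I choose (213,253), and will check it in a crop while measuring.

```bash
cat > h.py <<'E'
import cv2,numpy as np
from plant import ctrl
def cloud(n,d):
    c=ctrl.camera_model(n);v,u=np.mgrid[:480,:640]
    P=np.stack([(u-c['cx'])/c['fx']*d,(v-c['cy'])/c['fy']*d,d],-1)
    T=np.array(c['cam_to_world']);W=P@T[:3,:3].T+T[:3,3];W[d<=0]=np.nan;return W
def rect(pts):
    r=cv2.minAreaRect((pts[:,:2]*1000).astype(np.float32));return np.round(r[0],1),np.round(r[1],1),round(r[2],1)
E
python3 - <<'E'
from h import *
for n in("top","scene"):
    p=cv2.imread(f"pics/{n}0.png");W=cloud(n,np.load(n+"0.npy"))
    hsv=cv2.cvtColor(p,cv2.COLOR_BGR2HSV).astype(int);H,S,V=hsv[...,0],hsv[...,1],hsv[...,2]
    z=W[...,2]
    R={"top":{'g':(150,235,195,290),'r':(195,230,235,280),'b':(240,225,280,270),'brass':(325,235,510,300),'steel':(120,225,305,300)},
       "scene":{'g':(435,250,475,310),'r':(395,240,430,300),'b':(355,230,390,290),'brass':(195,165,335,250),'steel':(335,225,500,330)}}[n]
    print(n)
    for k,(a,b,c,d) in R.items():
        m=np.zeros(z.shape,bool);m[b:d,a:c]=1
        if k in'grb':
            t=W[m&(z>.155)&(z<.19)];top=W[m&(z>.163)&(z<.175)]
            print(k,'zmax',np.nanpercentile(W[m][:,2],99).round(4),'block',rect(t),len(t),'top',rect(top) if len(top)>5 else None,'med',np.round(np.nanmedian(top,0),4))
            t=W[m&(z>.118)&(z<.13)];print('   roof',rect(t) if len(t)>5 else None)
        else:
            t=W[m&(z>.112)&(z<.128)];print(k,rect(t),np.nanmedian(t,0).round(4),len(t))
            t=W[m&(z>.131)&(z<.145)]; print('  stops',rect(t) if len(t) else None)
            if k=='brass' and len(t): 
                s=t[:,1]>t[:,1].mean(); print(np.median(t[s],0),np.median(t[~s],0))
c=cv2.imread("pics/top0.png")[215:310,110:310];cv2.imwrite("pics/crop0.png",cv2.resize(c,None,fx=4,fy=4))
E
```

```text
top
g zmax 0.1704 block (array([542.8, 222.7]), array([18.4, 29.4]), 9.7) 250 top (array([542.8, 222.7]), array([18.4, 29.4]), 9.7) med [0.5424 0.2216 0.1684]
   roof (array([543.4, 221.4]), array([56.6, 73.9]), 9.8)
r zmax 0.1704 block (array([552.9, 154.9]), array([18.4, 28. ]), 9.2) 238 top (array([553.2, 155. ]), array([18., 28.]), 10.3) med [0.5528 0.1549 0.1683]
   roof (array([553.2, 153.9]), array([56.9, 66.5]), 8.7)
b zmax 0.1707 block (array([565.5,  86.1]), array([18.4, 27.8]), 4.6) 231 top (array([565.5,  86.1]), array([18.4, 27.8]), 4.6) med [0.565  0.0856 0.1686]
   roof (array([565.7,  82.1]), array([56.4, 65.5]), 5.7)
brass (array([ 528.3, -166.1]), array([ 27.1, 261. ]), 8.7) [ 0.529  -0.1691  0.12  ] 2533
  stops (array([ 529.2, -168.5]), array([ 27.5, 265.9]), 8.5)
[ 0.509405   -0.04204601  0.13511639] [ 0.5476787  -0.29416388  0.13506944]
steel (array([553.6, 155.9]), array([ 58. , 263.4]), 9.5) [0.549  0.1537 0.1217] 3160
  stops (array([550.7, 156.8]), array([ 28.1, 265.7]), 8.2)
scene
g zmax 0.1692 block (array([544.6, 221.6]), array([19.6, 28. ]), 13.1) 251 to
[... 242 characters left out ...]
array([19.4, 27.8]), 8.6) med [0.5567 0.1552 0.168 ]
   roof (array([554.8, 154.1]), array([62.2, 57. ]), 22.5)
b zmax 0.1693 block (array([566.9,  85.9]), array([20.8, 27.4]), 10.6) 223 top (array([566.9,  85.8]), array([20., 28.]), 14.3) med [0.569  0.086  0.1679]
   roof (array([569.3,  87.4]), array([60.5, 58.5]), 25.7)
brass (array([ 529.6, -168.4]), array([ 32.4, 264.7]), 8.6) [ 0.5321 -0.1637  0.1193] 1570
  stops (array([ 531.2, -168.9]), array([ 28.4, 265.6]), 8.6)
[ 0.51343239 -0.04138485  0.1352957 ] [ 0.5519065  -0.29460815  0.13486215]
steel (array([554.5, 156. ]), array([ 60.8, 265.6]), 9.5) [0.5615 0.1664 0.1208] 2654
  stops (array([552.5, 155.8]), array([ 29.5, 265.7]), 8.3)
```

View pics/crop0.png

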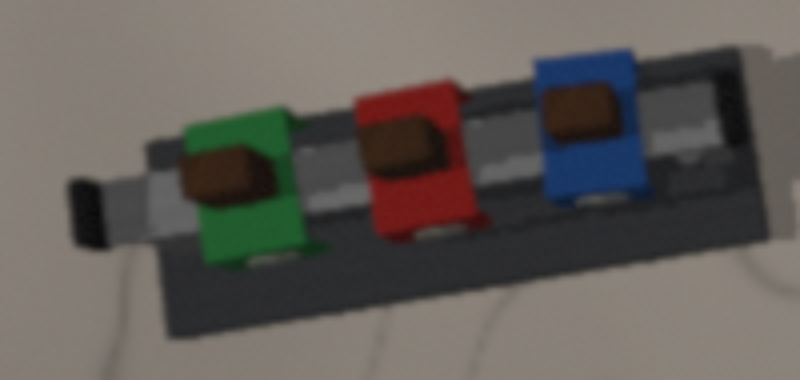

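The crop confirms it: the red tag is the middle one on the steel rail, its grip at about (0.5535, 0.155) with the point at z≈0.150 and yaw about 9°. The brass rail's middle is about (0.5295, -0.168), yaw 8.6°. I start the approach.

>>> apply_moves --motion '[[[2.8, 3, 0.5], 4], [[5.6, 6, 1], 8], [[8.4, 9, 1.5], 12], [[11.2, 12, 2], 16], [[14, 15, 2.5], 20], [[16.8, 18, 3], 24], [[19.6, 21, 3.5], 28], [[22.4, 24, 4], 32], [[25.2, 27, 4.5], 36], [[28, 30, 5], 40]]' --hand 8.7

```text
clock: 1.1
tool_pos: [0.5025, -0.336, 0.2765]
orientation: [180.0, -0.0, 149.3]
force: [0.2, -0.6, -0.2]
opening: 0.0867
```

>>> apply_moves --motion '[[[0.5, 4, 0], 4], [[1, 8, 0], 8], [[1.6, 12, 0], 12], [[2.1, 16, 0], 16], [[2.6, 20, 0], 20], [[3.2, 25, 0], 24], [[3.7, 30, 0], 28], [[4.2, 35, 0], 32], [[4.7, 40, 0], 36], [[5.2, 44, 0], 39.8]]'

```text
clock: 2.1
tool_pos: [0.5534, 0.105, 0.2765]
orientation: [180.0, -0.0, -170.8]
force: [1.1, -0.3, 0.4]
opening: 0.0873
```

>>> apply_moves --motion '[[[0, 2.5, 0], 0], [[0, 5.1, 0], 0], [[0, 5.1, 0], 0], [[0, 5.1, 0], 0]]'

```text
clock: 2.5
tool_pos: [0.5535, 0.1539, 0.2761]
orientation: [-180.0, -0.1, -170.9]
force: [0.3, -1.0, 0.1]
opening: 0.0872
```

>>> apply_moves --motion '[[[0, 0.1, -2.5], 0], [[0, 0.1, -5], 0], [[0, 0.1, -7.5], 0], [[0, 0.1, -9.5], 0], [[0, 0.1, -11], 0], [[0, 0.1, -12.5], 0], [[0, 0.1, -13.5], 0], [[0, 0.1, -14.3], 0], [[0, 0.1, -14.3], 0], [[0, 0.1, -14.3], 0]]'

```text
clock: 3.5
tool_pos: [0.5541, 0.1544, 0.134]
orientation: [180.0, 0.0, -171.0]
force: [0.3, 0.2, 1.0]
opening: 0.0866
```

Run:
```python
from h import *
o=ctrl.get_obs();print(o['tool_pos'],o['force'])
p,d=ctrl.snapshot("scene");cv2.imwrite("pics/s1.png",cv2.resize(p[190:350,290:530],None,fx=3,fy=3))
```

```text
[0.55407262 0.15439534 0.13399464] [0.30730181 0.19073703 0.95013576]
```

View pics/s1.png

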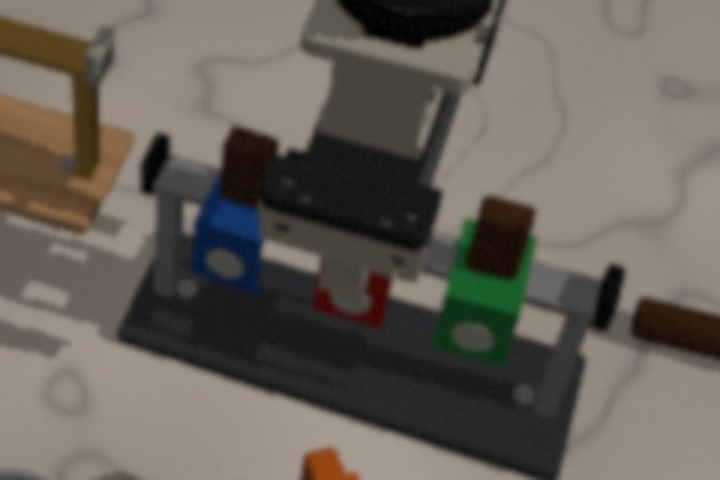

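The crop shows the fingers astride the red grip (about 345,260), clear of blue (230,235) and green (490,270). I close now.

>>> apply_moves --motion '[[[0, 0, 0], 0], [[0, 0, 0], 0], [[0, 0, 0], 0], [[0, 0, 0], 0], [[0, 0, 0], 0], [[0, 0, 0], 0], [[0, 0, 0], 0], [[0, 0, 0], 0]]' --hand 0.5

```text
clock: 4.35
tool_pos: [0.5538, 0.1545, 0.1335]
orientation: [-180.0, -0.0, -171.0]
force: [0.4, 0.2, -0.4]
opening: 0.029
```

>>> apply_moves --motion '[[[0, 0, 0], 0], [[0, 0, 0], 0], [[0, 0, 0], 0], [[0, 0, 0], 0], [[0, 0, 0], 0], [[0, 0, 0], 0]]'

```text
clock: 4.95
tool_pos: [0.5537, 0.1545, 0.1335]
orientation: [-180.0, -0.0, -171.0]
force: [-0.7, -0.8, -0.6]
opening: 0.0178
```

>>> apply_moves --motion '[[[0, 0, 0.3], 0], [[0, 0, 0.8], 0], [[0, 0, 1.5], 0], [[0, 0, 2.5], 0], [[0, 0, 4], 0], [[0, 0, 6], 0], [[0, 0, 8], 0], [[0, 0, 10], 0], [[0, 0, 12], 0], [[0, 0, 13.5], 0]]'

```text
clock: 5.95
tool_pos: [0.5541, 0.1545, 0.2711]
orientation: [180.0, 0.1, -171.0]
force: [0.9, -0.4, -1.3]
opening: 0.0175
```

Run:
```python
from h import *
o=ctrl.get_obs();print(o['tool_pos'],o['force'],o['opening'])
p,d=ctrl.snapshot("scene");cv2.imwrite("pics/s2.png",cv2.resize(p[110:350,290:530],None,fx=2.5,fy=2.5))
```

```text
[0.55406501 0.15454736 0.27105786] [ 0.94941971 -0.39175095 -1.30760701] 0.017497056370615913
```

View pics/s2.png

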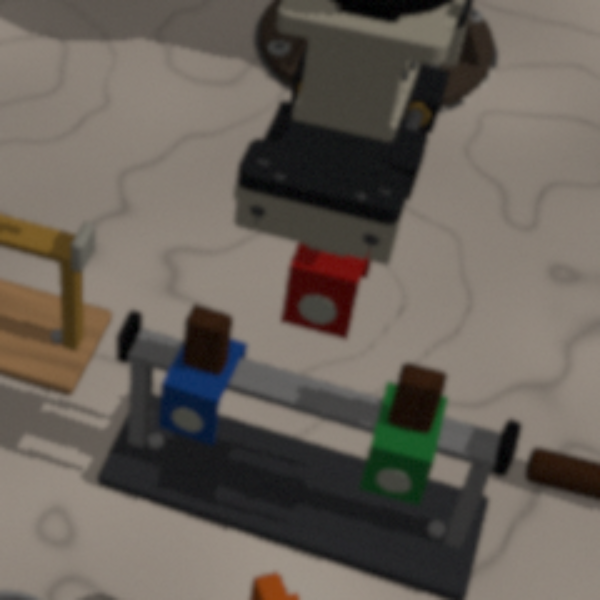

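Red is lifted cleanly and hangs level at (320,290) in the crop, with blue and green still on the rail. Next I carry it over the stops to the brass rail.

>>> apply_moves --motion '[[[-0.1, -0.8, 0], 0], [[-0.2, -2, 0], 0], [[-0.3, -4, 0], 0], [[-0.5, -6.5, 0], 0], [[-0.7, -9, 0], -0.1], [[-0.9, -11.5, 0], -0.1], [[-1.0, -14, 0], -0.2], [[-1.2, -16.5, 0], -0.2], [[-1.4, -19, 0], -0.3], [[-1.6, -21.5, 0], -0.3]]'

```text
clock: 7.0
tool_pos: [0.5365, -0.0624, 0.2675]
orientation: [180.0, -0.1, -171.3]
force: [0.1, -0.3, -1.3]
opening: 0.018
```

>>> apply_moves --motion '[[[-0.2, -2.5, 0], 0], [[-0.4, -5, 0], 0], [[-0.5, -7.2, 0], 0], [[-0.6, -9, 0], 0], [[-0.7, -10.2, 0], 0], [[-0.8, -10.8, 0], 0], [[-0.8, -10.8, 0], 0], [[-0.8, -10.8, 0], 0]]'

```text
clock: 7.8
tool_pos: [0.5296, -0.1682, 0.2684]
orientation: [180.0, -0.0, -171.3]
force: [-0.9, 0.4, -1.5]
opening: 0.0182
```

Run:
```python
from h import *
o=ctrl.get_obs();print(o['tool_pos'],o['orientation'],o['force'],o['opening'])
p,d=ctrl.snapshot("scene");cv2.imwrite("pics/s3.png",cv2.resize(p[80:280,170:410],None,fx=3,fy=3))
W=cloud("scene",d);hsv=cv2.cvtColor(p,cv2.COLOR_BGR2HSV)
m=((hsv[...,0]<4)|(hsv[...,0]>175))&(hsv[...,1]>180)&(hsv[...,2]>50)&(W[...,2]>.19)
P=W[m];print(len(P),np.nanmin(P,0),np.nanmax(P,0),np.nanmedian(P,0))
```

```text
[ 0.52962855 -0.16823931  0.26836313] [ 1.79989899e+02 -1.54018336e-02 -1.71317826e+02] [-0.93750587  0.37690771 -1.45119482] 0.01815443549851772
620 [ 0.50069266 -0.18260463  0.21072929] [ 0.56163935 -0.14343847  0.26352196] [ 0.55042431 -0.15896253  0.24937463]
```

View pics/s3.png

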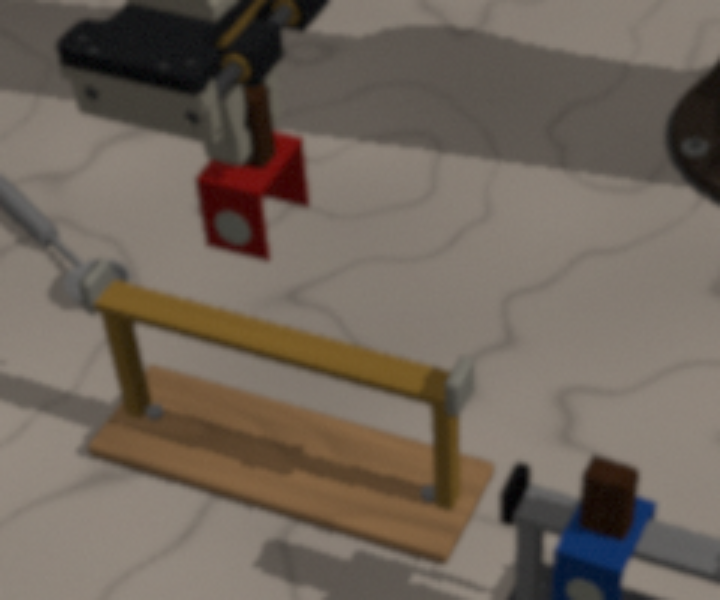

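Red hangs level over the brass rail, panel at about (235,215) in the crop and the rail running (100,290)–(450,385). I lower it, slowing near contact.

>>> apply_moves --motion '[[[0.1, 0, -1], 0], [[0.1, 0, -3], 0], [[0.1, 0, -5], 0], [[0.1, 0, -7], 0], [[0.1, 0, -9], 0], [[0.1, 0, -10.5], 0], [[0.1, 0, -11.5], 0], [[0.1, 0, -12.3], 0], [[0.1, 0, -12.7], 0], [[0.1, 0, -12.7], 0]]'

```text
clock: 8.85
tool_pos: [0.5307, -0.1684, 0.1413]
orientation: [180.0, -0.0, -171.3]
force: [0.6, -0.8, -1.6]
opening: 0.0182
```

>>> apply_moves --motion '[[[0, 0, -0.1], 0], [[0, 0, -0.2], 0], [[0, 0, -0.3], 0], [[0, 0, -0.4], 0], [[0, 0, -0.4], 0], [[0, 0, -0.4], 0]]'

```text
clock: 9.45
tool_pos: [0.5307, -0.1685, 0.1376]
orientation: [-180.0, -0.0, -171.3]
force: [0.4, -0.2, -0.6]
opening: 0.0179
```

>>> apply_moves --motion '[[[0, 0, -0.1], 0], [[0, 0, -0.2], 0], [[0, 0, -0.25], 0], [[0, 0, -0.25], 0], [[0, 0, -0.25], 0]]'

```text
clock: 9.95
tool_pos: [0.5308, -0.1685, 0.135]
orientation: [-180.0, -0.0, -171.3]
force: [-1.6, 0.2, -1.2]
opening: 0.0178
```

>>> apply_moves --motion '[[[0, 0, -0.05], 0], [[0, 0, -0.1], 0], [[0, 0, -0.1], 0], [[0, 0, -0.1], 0]]'

```text
clock: 10.35
tool_pos: [0.5307, -0.1685, 0.134]
orientation: [-180.0, -0.0, -171.3]
force: [0.0, -0.3, -1.0]
opening: 0.0177
```

>>> apply_moves --motion '[[[0, 0, -0.05], 0], [[0, 0, -0.1], 0], [[0, 0, -0.1], 0], [[0, 0, -0.1], 0]]'

```text
clock: 10.75
tool_pos: [0.5308, -0.1685, 0.1335]
orientation: [-180.0, 0.0, -171.3]
force: [-2.2, 2.0, 4.8]
opening: 0.0179
```

Run:
```python
from h import *
o=ctrl.get_obs();print(o['tool_pos'],o['orientation'],o['force'],o['opening'])
p,d=ctrl.snapshot("scene");cv2.imwrite("pics/s4.png",cv2.resize(p[120:280,190:350],None,fx=3.7,fy=3.7))
```

```text
[ 0.53082448 -0.16852554  0.13350571] [-1.79989829e+02  1.85617748e-02 -1.71309163e+02] [-2.19629547  1.97624968  4.83461107] 0.01788700563626065
```

View pics/s4.png

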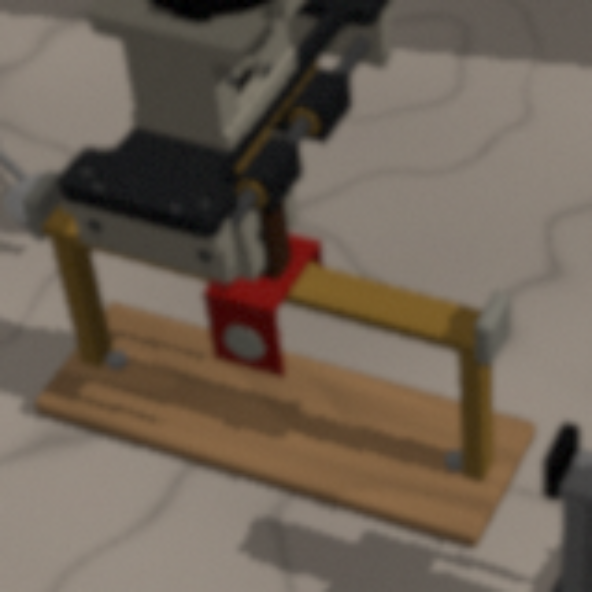

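The tag sits astride the brass rail, roof on the bar near (280,280) in the crop. A contact force of about +5 N at the grasp height confirms it is seated. I open and withdraw.

>>> apply_moves --motion '[[[0, 0, 0], 0], [[0, 0, 0], 0], [[0, 0, 0], 0], [[0, 0, 0], 0], [[0, 0, 0], 0], [[0, 0, 0], 0], [[0, 0, 0], 0], [[0, 0, 0], 0], [[0, 0, 0], 0], [[0, 0, 0], 0]]' --hand 7

```text
clock: 11.8
tool_pos: [0.5308, -0.1685, 0.1331]
orientation: [-180.0, 0.0, -171.3]
force: [0.0, -0.2, 0.6]
opening: 0.0701
```

>>> apply_moves --motion '[[[0, 0, 0], 0], [[0, 0, 0], 0], [[0, 0, 0.5], 0], [[0, 0, 1.5], 0], [[0, 0, 3], 0], [[0, 0, 5], 0], [[0, 0, 7.5], 0], [[0, 0, 10], 0], [[0, 0, 12.5], 0], [[0, 0, 15], 0]]'

```text
clock: 12.8
tool_pos: [0.5307, -0.1686, 0.2852]
orientation: [-180.0, 0.1, -171.3]
force: [0.6, 0.4, -0.6]
opening: 0.0701
```

>>> apply_moves --motion '[[[-1, -3, 0], 0], [[-2, -6, 0], 0], [[-3, -10, 0], 0], [[-4, -14, 0], 0], [[-5, -18, 0], 0], [[-6, -22, 0], 0], [[-7, -25, 0], 0], [[-7, -25, 0], 0], [[-7, -25, 0], 0], [[-7, -25, 0], 0]]'

```text
clock: 13.8
tool_pos: [0.4609, -0.4181, 0.2836]
orientation: [-180.0, 0.0, -171.3]
force: [0.1, 0.4, -0.5]
opening: 0.07
```

Run:
```python
from h import *
o=ctrl.get_obs();print(o['clock'],o['tool_pos'],o['force'],o['opening'])
for n in("top","scene"):
    p,d=ctrl.snapshot(n);cv2.imwrite(f"pics/{n}5.png",p);W=cloud(n,d);z=W[...,2];x,y=W[...,0],W[...,1]
    for k,(X,Y) in {'g':(.543,.2225),'r':(.5305,-.1685),'b':(.566,.086)}.items():
        m=(abs(x-X)<.035)&(abs(y-Y)<.03)&(z>.16)&(z<.18);t=W[m]
        print(n,k,rect(t),'tilt',np.round(np.degrees(np.linalg.lstsq(np.c_[t[:,:2],np.ones(len(t))],t[:,2],rcond=None)[0][:2]),1),t[:,2].max().round(4),len(t))
```

```text
13.8 [ 0.46090138 -0.41811876  0.28362627] [ 0.06963905  0.35401275 -0.49787247] 0.0700223126908271
top g (array([542.9, 222.8]), array([18.4, 28.1]), 9.2) tilt [3.5 3.1] 0.1719 234
top r (array([ 530.2, -167. ]), array([18. , 28.4]), 9.1) tilt [ 2.2 -2.2] 0.1726 222
top b (array([565.4,  86.3]), array([18.4, 27.9]), 6.3) tilt [3.1 1.4] 0.1728 219
scene g (array([544.6, 221.6]), array([19.1, 28. ]), 12.8) tilt [-14.1  -1.9] 0.1716 207
scene r (array([ 531.3, -167.7]), array([18.6, 28. ]), 5.8) tilt [-13.9  -5.4] 0.1716 142
scene b (array([567. ,  85.6]), array([19.3, 27.4]), 8.3) tilt [-12.7  -4.1] 0.1729 193
```

View pics/scene5.png

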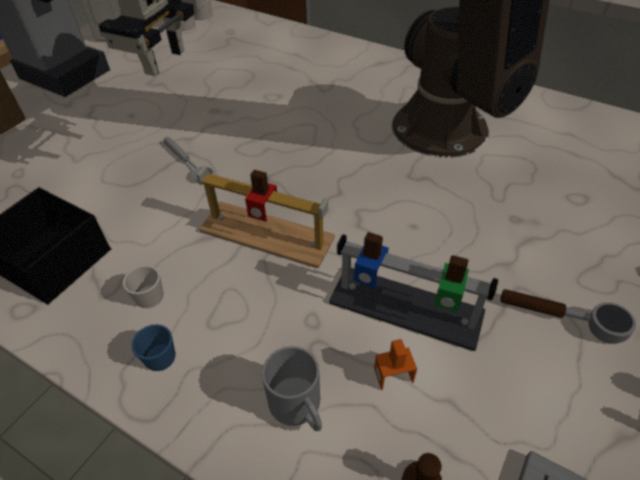

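View pics/top5.png

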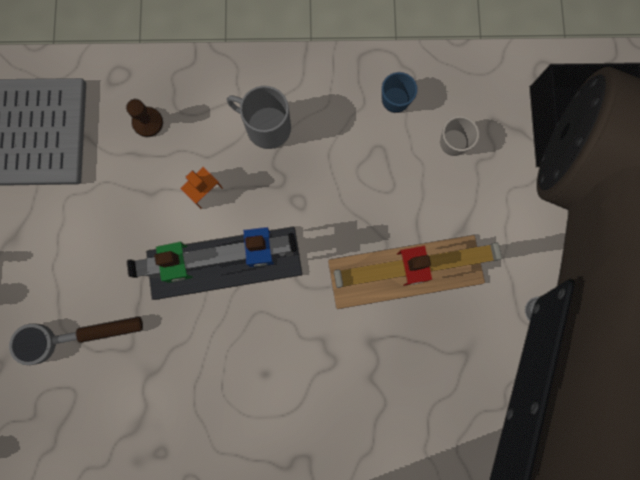

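Both pictures show red astride the brass rail between the white stops, at scene (260,198) and top (417,264). Green and blue are where they were, and the gripper is clear. I hand in.

```bash
python3 -c "
from plant import ctrl
print(ctrl.close_job())"
```

```text
the job is handed in; nothing more can be done
None
```

I took the red tag by its grip, lifted it over the blue tag and the end stop, and lowered it onto the brass rail until a contact force of about 5 N showed. I then released it and withdrew. The job was handed in at about 14 s.

**Red tag:** in both cameras it sits astride the rail near the middle, about (0.530, -0.167), between the white stops. Its grip top is at the same height as the other two tags.

**Green and blue tags:** their positions agree with the first pictures to within 0.3 mm.

**Checks that disagreed:**
- **Camera positions:** the two cameras differ by 1–2 mm in x, which is within the calibration.
- **Level check:** tilt fitted from the small grip tops was too noisy to use. The scene camera gave -13° to -14° for all three tags, including the two never moved, and the top camera gave 2–3°. I judged level from equal heights and the pictures.

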